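# Bring a tripped automation trainer back into service

### The arm

A 6-joint arm with a two-finger parallel gripper is mounted at the origin on the work surface. World frame = base frame: x ahead of the robot, y to its left, z up, the work surface at z = 0. Lengths are in m, angles in rad, forces in N, time in s.
With the tool pointing down it reaches from about 0.35 to 0.85 m from the base axis. Payload 8.1 kg.
Tool frame: the origin (TCP) lies on the front face of the gripper's body, between the roots of the fingers; the fingertips stand 84 mm ahead of it and the grasp point (between the pads) lies 65 mm ahead of it; x points along the fingers, y is the direction in which the jaws open and shut, and the axes are right-handed (so a half turn about x gives the same grasp; the last joint's range is limited). The gripper opens to 93 mm and grips with 3 to 60 N. Pads are 15 mm wide; open, the fingers measure 128 mm over their backs; the gripper's body (75 mm by 188 mm) begins 65 mm behind the grasp point.
Start: joints at [1.075, 0.13, 1.488, -0, 1.523, -0.085], TCP at [0.24, 0.55, 0.303] pointing down, gripper open.
Joint ranges: [-2.96, 2.96], [-0.89, 2.26], [0.02, 2.5], [-1.34, 4.48], [0, 2.73], [-2.66, 2.66]. Speed limits (rad/s): [2.39, 2.39, 2.79, 3.14, 3.14, 3.14].

### API

Orientations are given as a rotation vector (axis times angle).
In Python, from plant import telemetry, read_camera, camera_params, robot gives the robot as it stands.
- The arm moves only by the tool step_arm, never from a script. Its argument "commands" is a list of rows, each an object with "xyz": the shift along the tool's x, y, z in mm, a list of three; "turn": the turn, a rotation vector about the tool's x, y, z in rad, a list of three; "grip": the finger opening in mm, from 0 to 93. In form: [{"xyz": [dx, dy, dz], "turn": [ax, ay, az], "grip": grip}, ...]. A call has 1 to 12 rows; each row is the pose to reach, as a shift and turn from the pose commanded when the call began, along the tool's axes at that moment; what a row does not reach only later rows make up. A row lasts 1/8 s, in which the tool goes at most 62.5 mm and 10.7 degrees, less where a joint would pass 70% of its speed; a pose out of reach is approached as far as the arm can. A call with a gripper value outside its range is refused whole. The fingers move at their own pace and stop on an object; "force" is the grip in N (left out, the last holds). Time passes only in rows, so rows that repeat a pose let the fingers close. It gives the time, the measured TCP pose, the force and the opening at its end, in the units of the state.
- telemetry.read_state(): the state, without advancing time (a new reading comes with each control period).
- read_camera(name): name is "scene" or "top" or "wrist"; returns the picture (480x640x3 uint8, red, green, blue); there is no depth.
- camera_params(name): a dict with "mtx" (3x3 intrinsics, pixels), "rvec" (rotation vector, rad) and "tvec" (3), from world to camera coordinates, as OpenCV has them. Camera axes: x right, y down, z forward; pixel columns grow to the right and rows downward; lengths in m; the calibration is good to about 2 mm. A picture is of the moment at which its call begins: read the wrist's pose just before it. camera_params takes no time and is no camera call; for the wrist camera it gives the pose at the moment of the call.
- robot.close_job(): hands the job in, once; it reports no verdict.
The state is a dict: "t": time; "q": joint angles; "dq": joint speeds; "joint_torque": joint torques, N m; "tool_pos": TCP position; "orientation": TCP orientation; "force": force on the tool from outside, world axes, zero at the start; "wrist_torque": the same for the moment, N m; "opening": finger opening in m.
Only numpy, scipy, OpenCV 4.12 (cv2) and the standard library are available. Lean on these libraries where they do the work, as an engineer would, in place of code of your own. Each camera call takes 0.05 s, during which the arm holds its last target. There are 200 camera calls.

### The job

The trainer's 24 V supply has tripped. With its rocker switch still off, push the popped-out circuit-breaker button (the one of three that stands up on a white collar) all the way back in, then press the raised, green-dotted end of the red rocker right down to switch the supply on, then press the green start button on the yellow cordless station fully down and let it spring back. Only press with the fingertips and pick nothing up: do not press the red stop button, do not pick up or push away the station, and leave the other things on the bench alone.

Things in the scene. Friction and masses are not known exactly. Their poses are not given: they have to be found in the camera images.
- supply: 24 V supply unit: grey box, white top, 130 (its x) x 250 (its y) x 70 mm high, bolted down. Origin: centre of its underside, at bench height; z up. On its top, at x = 0: the rocker switch at y = +85 mm; three push-to-reset breakers at y = +20, -30, -80 mm, collars 19 mm across and 5 mm high. Which place holds the tripped one varies. Flat sockets at x = -46 mm.
- trip_button_top (a point): Centre of the top of the tripped breaker's button: a black cap 10 mm across on a white collar 14 mm across; it moves with the button. Popped out, it stands 18 mm above the supply's top; the two sound breakers' buttons (all black, fixed) stand 9 mm above it, and so does this one when it is in. It is pressed straight down.
- trip_button (a joint): Travel of the tripped breaker's button in m: about 0 popped out, 0.009 all the way in. About 5 N moves it; it has no spring and stays where it is left.
- rocker_on_end (a point): Point to press on the ON half (green dot) of the red rocker: on its surface, 16 mm out from the crease; it moves with the rocker. At the start this half rises at 0.4 rad, its outer end about 9 mm above the crease. Fully ON it lies level at the height of the crease, and the OFF half rises.
- rocker_pivot (a point): Middle of the crease of the red rocker, a V-shaped key 26 mm wide with two halves of 22 mm each, on a black bezel 50 x 34 x 4 mm. The crease is the pivot: it stays 9 mm above the supply's top (79 mm above the bench) and runs along the supply's y. The ON half is on the supply's +x side; at the start the OFF half lies level.
- rocker (a joint): Angle of the rocker in rad: about 0 off, 0.40 fully on. About 6 N on the ON half moves it; it stays where it is left, so press it right down.
- start_button_top (a point): Centre of the top of the green start button's cap, 24 mm across, 12 mm above the station's top (72 mm above the bench); it moves with the cap. Its steel bezel is 30 mm across and 4 mm high. It is pressed straight down, 6 mm of travel.
- start_button (a joint): Travel of the start button in m: 0 up, 0.006 fully down. Spring return; about 1.5 N starts it and 5.6 N holds it fully down.
- stop_button_top (a point): Centre of the top of the red stop button's cap, the same size as the start button. Not to be pressed.
- stop_button (a joint): Travel of the stop button in m: 0 up, 0.006 fully down.
- station_mid (a point): Centre (30 mm up) of the loose cordless operator station: a box 85 (its x) x 200 (its y) x 60 mm high, about 0.75 kg, yellow over grey, with a stub aerial 38 mm long at its -y end. On its top along its y: green start button at +60 mm, a fixed amber lamp dome (13 mm high) at 0, red stop button at -60 mm. It stands free on the bench.
- screwdriver: Loose terminal screwdriver lying flat, 178 mm long, 22 mm thick, red and black handle. Origin at the front end of the handle, on the bench. Bystander.
- multimeter: Loose orange hand multimeter lying on its back, 80 x 160 x 40 mm high. Origin: centre of its underside. Bystander.
- valve: Loose solenoid valve, aluminium body with a black coil, 28 x 66 x 46 mm high. Origin: centre of its underside. Bystander.
- relay: Loose plug-in relay in a grey socket, 62 x 27 x 60 mm high. Origin: centre of its underside. Bystander.
- cylinder: Loose pneumatic cylinder on two feet, 195 mm long along its y, 32 mm wide, 54 mm high. Origin on the bench under the middle of the barrel. Bystander.
- fittings_tray: Loose blue tray with fittings, 90 x 140 x 35 mm high. Origin: centre of its underside. Bystander.
Mind the look-alikes: they are no part of the job. Leave any purple or turquoise look-alike of the part that bears start_button_top alone.

How it is judged:
By the outcome, as a careful person would: the job done as asked, in the order asked, and still so for the second after the job is handed in, with the robot touching nothing.
It also fails if it takes over 48 s, if anything falls off the work surface, if the arm or the gripper's body presses on something with over 40 N, if the wrist force passes 120 N, or if a joint passes its speed limit or range.

## Working session

There is one attempt and no reset: what is moved stays moved. The work goes in short steps, Python scripts to look and compute and a tool call to move; the robot and the scene stay as the last step left them, time stands still between calls to the robot, and variables do not carry over. Pictures are saved under pics/ and viewed, about 8 in all and at most 12, crops included, and the job is handed in when it is done.

Besides the shell and the picture viewer there is one more tool, called after "Emit:" as name([rows], argument=value, ...), one row to a line, values as JSON. step_arm: Moves the arm, as the interface text tells. Its arguments: {"type":"object","properties":{"commands":{"type":"array"},"force":{"type":"number"}},"required":["commands"]}

```bash
mkdir -p pics
cat > h.py <<'E'
import numpy as np, cv2
from plant import telemetry, read_camera, camera_params, robot
def shot(cam,name):
    im=read_camera(cam); cv2.imwrite(f'pics/{name}.png',cv2.cvtColor(im,cv2.COLOR_RGB2BGR)); return im
def cp(cam):
    p=camera_params(cam); return np.array(p['mtx'],float),cv2.Rodrigues(np.array(p['rvec'],float))[0],np.array(p['tvec'],float).ravel()
def ray(c,u,v,z):
    K,R,t=c; d=R.T@np.linalg.inv(K)@[u,v,1]; o=-R.T@t; return o+d*(z-o[2])/d[2]
def tool(p,grasp=84):
    """shift in tool axes (mm) to bring fingertip midpoint to world p"""
    s=telemetry.read_state(); R=cv2.Rodrigues(np.array(s['orientation'],float))[0]
    tip=np.array(s['tool_pos'])+R[:,0]*grasp/1000
    return R.T@(np.array(p)-tip)*1000
E
python3 - <<'E'
from h import *
shot('top','top0'); shot('scene','scene0')
import json
s=telemetry.read_state(); print({k:np.round(v,3).tolist() for k,v in s.items()})
print(cv2.Rodrigues(np.array(s['orientation']))[0].round(3))
for c in('top','scene','wrist'):
  K,R,t=cp(c); print(c,(-R.T@t).round(3),K[0,0].round(0))
E
```

```text
{'t': 0.1, 'q': [1.075, 0.131, 1.489, 0.0, 1.523, -0.085], 'dq': [0.001, -0.001, -0.002, -0.0, 0.001, 0.0], 'joint_torque': [0.001, -56.135, -49.309, 0.077, 0.029, -0.0], 'tool_pos': [0.239, 0.55, 0.302], 'orientation': [0.321, 1.547, -0.324], 'force': [0.998, 0.044, -0.563], 'wrist_torque': [0.041, 0.038, -0.033], 'opening': 0.093}
[[-0.001  0.399  0.917]
 [-0.001  0.917 -0.399]
 [-1.    -0.002 -0.   ]]
top [0.387 0.012 1.222] 532.0
scene [1.279 0.325 1.041] 527.0
wrist [0.171 0.58  0.384] 432.0
```

View pics/top0.png

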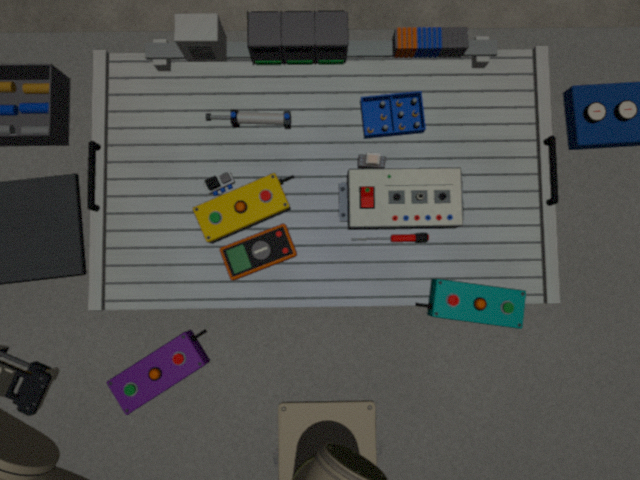

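View pics/scene0.png

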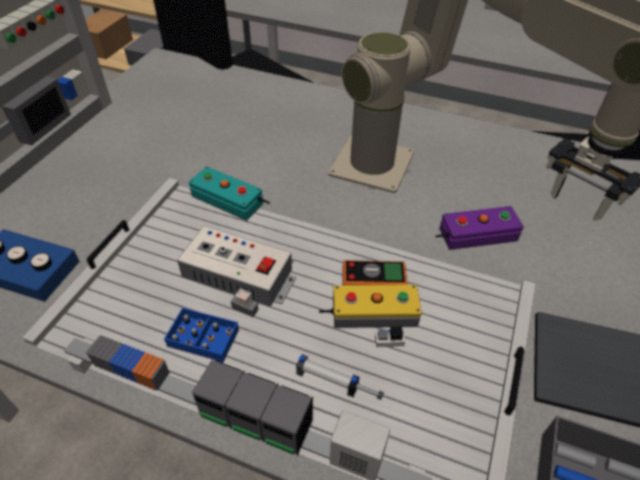

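The top view shows the supply around (405,198) with the rocker at (367,197), and the breakers at (397..442,197). The yellow station is at (241,207) with green at (215,218). I'll enlarge both.

Run:
```python
import cv2,numpy as np
a=cv2.imread('pics/top0.png'); b=cv2.imread('pics/scene0.png')
f=lambda im,x,y,w,h,s:cv2.resize(im[y:y+h,x:x+w],None,fx=s,fy=s,interpolation=cv2.INTER_CUBIC)
o=np.zeros((600,800,3),np.uint8)
p=f(a,335,155,133,85,6)[:, :798]; 
o[:300,:400]=cv2.resize(f(a,335,160,133,100,3),(400,300))
o[:300,400:]=cv2.resize(f(a,180,165,133,100,3),(400,300))
o[300:,:400]=cv2.resize(f(b,175,220,133,100,3),(400,300))
o[300:,400:]=cv2.resize(f(b,315,250,133,100,3),(400,300))
cv2.imwrite('pics/c1.png',o)
```

```text
(no output)
```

View pics/c1.png

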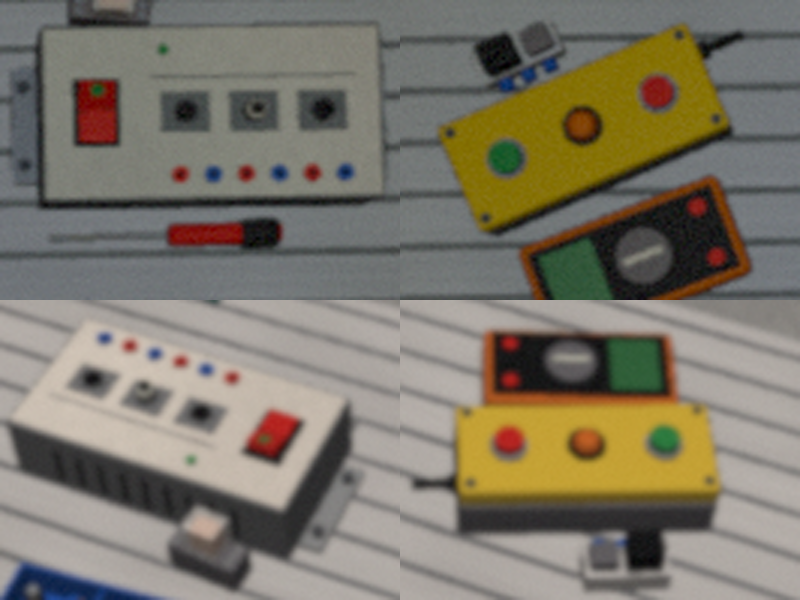

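```bash
python3 - <<'E'
from h import *
c=cp('top'); s=3.0075
L=lambda u,v,z: ray(c,335+u/s,160+v/s,z)
Rr=lambda u,v,z: ray(c,180+(u-400)/s,165+v/s,z)
for n,p in dict(b1=L(186,109,.079),b2=L(257,109,.088),b3=L(322,109,.079),rock=L(97,112,.076),ctr=L(211,111,.07),green=Rr(506,157,.072),red=Rr(657,92,.072),lamp=Rr(583,125,.07)).items():
  print(n,p.round(4),tool(p).round(1))
# cross-check scene
c=cp('scene'); S=lambda u,v,z,x0,y0: ray(c,x0+u/s,y0+v/s,z)
print('scene b1',S(200,411,.079,175,120),'b1')
E
python3 - <<'E'
import sys; sys.path.insert(0,'.')
from h import *
c=cp('scene'); s=3.0075
A=lambda u,v,z,x0: ray(c,x0+u/s,(220 if x0==175 else 250)+(v-300)/s,z).round(4)
print('b1',A(201,411,.079,175),'b3',A(93,379,.079,175),'b2',A(144,387,.088,175),'rock',A(272,436,.076,175))
print('green',A(664-400,439,.072,315),'red',A(509-400,439,.072,315))
E
```

```text
b1 [ 0.5589 -0.1601  0.079 ] [ 139.6 -522.8  576.5]
b2 [ 0.5569 -0.2097  0.088 ] [ 130.7 -569.1  594.4]
b3 [ 0.5577 -0.2585  0.079 ] [ 139.7 -613.6  614.6]
rock [ 0.5581 -0.0961  0.076 ] [ 142.5 -464.4  550.1]
ctr [ 0.5586 -0.1797  0.07  ] [ 148.6 -540.9  584. ]
green [0.5193 0.2344 0.072 ] [ 146.  -176.9  382.6]
red [0.5652 0.1254 0.072 ] [ 146.2 -258.6  468.2]
lamp [0.5421 0.1792 0.07  ] [ 148.1 -218.4  425.5]
scene b1 [ 0.5606678  -0.15666729  0.079     ] b1
b1 [ 0.5611 -0.1555  0.079 ] b3 [ 0.5635 -0.2535  0.079 ] b2 [ 0.5622 -0.2056  0.088 ] rock [ 0.5611 -0.0924  0.076 ]
green [0.523 0.239 0.072] red [0.5679 0.1289 0.072 ]
```

Tripped breaker is the middle one. Going above it with jaws closed and the jaw axis turned along the supply's y.

Emit:
step_arm([
  {"xyz": [0, -60, 60], "turn": [-0.14, 0, 0], "grip": 0},
  {"xyz": [0, -120, 120], "turn": [-0.28, 0, 0], "grip": 0},
  {"xyz": [0, -566, 596], "turn": [-0.41, 0, 0], "grip": 0},
  {"xyz": [0, -566, 596], "turn": [-0.41, 0, 0], "grip": 0},
  {"xyz": [0, -566, 596], "turn": [-0.41, 0, 0], "grip": 0},
  {"xyz": [0, -566, 596], "turn": [-0.41, 0, 0], "grip": 0},
  {"xyz": [0, -566, 596], "turn": [-0.41, 0, 0], "grip": 0},
  {"xyz": [0, -566, 596], "turn": [-0.41, 0, 0], "grip": 0},
  {"xyz": [0, -566, 596], "turn": [-0.41, 0, 0], "grip": 0},
  {"xyz": [0, -566, 596], "turn": [-0.41, 0, 0], "grip": 0},
  {"xyz": [0, -566, 596], "turn": [-0.41, 0, 0], "grip": 0},
  {"xyz": [0, -566, 596], "turn": [-0.41, 0, 0], "grip": 0},
])

```text
t: 1.6
tool_pos: [0.5319, -0.1428, 0.3024]
orientation: [0.001, 1.571, -0.001]
force: [0.8, -0.1, -0.2]
opening: 0.0004
```

Run:
```python
from h import *
s=telemetry.read_state(); print(s['t'],s['tool_pos'],s['q'],s['dq'],s['opening'])
print(cv2.Rodrigues(np.array(s['orientation']))[0].round(3))
print(tool([.5595,-.2077,.088]).round(1))
```

```text
1.6 [ 0.53193116 -0.14275035  0.30240604] [-3.55382258e-01 -2.22576206e-03  1.62712545e+00  1.85697148e-04
  1.51694898e+00 -1.92508078e+00] [-0.70438535  0.8011809  -0.78179653  0.00184917 -0.02884198 -0.70454562] 0.000438826040622717
[[-0.     0.001  1.   ]
 [ 0.     1.    -0.001]
 [-1.     0.    -0.   ]]
[130.4 -65.   27.7]
```

Emit:
step_arm([
  {"xyz": [20, -30, 15], "turn": [0, 0, 0], "grip": 0},
  {"xyz": [40, -30, 15], "turn": [0, 0, 0], "grip": 0},
  {"xyz": [40, -30, 15], "turn": [0, 0, 0], "grip": 0},
  {"xyz": [40, -30, 15], "turn": [0, 0, 0], "grip": 0},
])

```text
t: 2.1
tool_pos: [0.5464, -0.1695, 0.2632]
orientation: [-0.0, 1.571, 0.001]
force: [0.7, 1.1, -0.1]
opening: 0.0005
```

Run:
```python
from h import *
c=cp('wrist'); im=shot('wrist','w1'); np.savez('w1.npz',*c)
s=telemetry.read_state(); print(s['t'],s['tool_pos'],s['dq'].round(3) if hasattr(s['dq'],'round') else s['dq'],s['force'])
print(tool([.5595,-.2077,.088]).round(1), (c[1].T@[0,0,1]).round(3))
```

```text
2.15 [ 0.54675105 -0.16959608  0.26377902] [-0.002 -0.005 -0.01  -0.002 -0.004 -0.001] [ 0.63751336 -0.34143611 -0.70016771]
[ 91.8 -38.1  12.5] [ 0.272 -0.    -0.962]
```

View pics/w1.png

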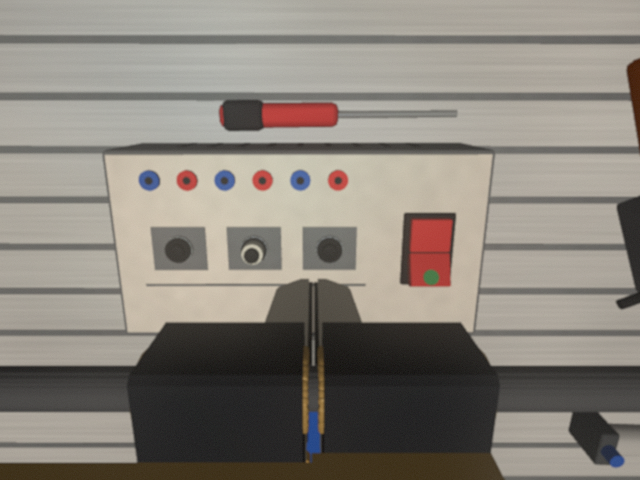

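The wrist view shows the tripped cap at (251,255) on its white collar. The sound breakers are at (178,251) and (330,250), and the rocker crease at (431,252).

Run:
```python
from h import *
d=np.load('w1.npz'); c=[d[k] for k in d.files]
b3=ray(c,178,250,.079);b1=ray(c,330,250,.079);b2=ray(c,251,255,.088);r=ray(c,431,252,.079)
for n,p in dict(b3=b3,b2=b2,b1=b1,mid=(b1+b3)/2,crease=r).items(): print(n,p.round(4),tool(p).round(1))
```

```text
b3 [ 0.5581 -0.2568  0.079 ] [100.8 -87.1  11.1]
b2 [ 0.5584 -0.2083  0.088 ] [ 91.8 -38.6  11.4]
b1 [ 0.558  -0.1584  0.079 ] [100.8  11.3  11.1]
mid [ 0.5581 -0.2076  0.079 ] [100.8 -37.9  11.1]
crease [ 0.5594 -0.0929  0.079 ] [100.8  76.8  12.5]
```

Emit:
step_arm([
  {"xyz": [30, -38, 11.3], "turn": [0, 0, 0], "grip": 0},
  {"xyz": [75, -38, 11.3], "turn": [0, 0, 0], "grip": 0},
  {"xyz": [85, -38, 11.3], "turn": [0, 0, 0], "grip": 0},
  {"xyz": [90, -38, 11.3], "turn": [0, 0, 0], "grip": 0},
  {"xyz": [94, -38, 11.3], "turn": [0, 0, 0], "grip": 0},
  {"xyz": [97, -38, 11.3], "turn": [0, 0, 0], "grip": 0},
  {"xyz": [99, -38, 11.3], "turn": [0, 0, 0], "grip": 0},
  {"xyz": [100, -38, 11.3], "turn": [0, 0, 0], "grip": 0},
  {"xyz": [101, -38, 11.3], "turn": [0, 0, 0], "grip": 0},
  {"xyz": [101, -38, 11.3], "turn": [0, 0, 0], "grip": 0},
])

```text
t: 3.4
tool_pos: [0.5589, -0.2087, 0.1633]
orientation: [0.0, 1.568, -0.001]
force: [0.4, 3.5, 9.4]
opening: 0.0004
```

Emit:
step_arm([
  {"xyz": [1, 0, 0], "turn": [0, 0, 0], "grip": 0},
  {"xyz": [2, 0, 0], "turn": [0, 0, 0], "grip": 0},
  {"xyz": [2, 0, 0], "turn": [0, 0, 0], "grip": 0},
])

```text
t: 3.78
tool_pos: [0.559, -0.2088, 0.1631]
orientation: [-0.0, 1.568, -0.001]
force: [-6.4, 7.8, 22.4]
opening: 0.0006
```

Emit:
step_arm([
  {"xyz": [-20, 0, 0], "turn": [0, 0, 0], "grip": 0},
  {"xyz": [-60, 20, 5], "turn": [0, 0, 0], "grip": 0},
  {"xyz": [-60, 70, 16], "turn": [0, 0, 0], "grip": 0},
  {"xyz": [-60, 115, 16], "turn": [0, 0, 0], "grip": 0},
  {"xyz": [-60, 115, 16], "turn": [0, 0, 0], "grip": 0},
  {"xyz": [-60, 115, 16], "turn": [0, 0, 0], "grip": 0},
])

```text
t: 4.53
tool_pos: [0.5738, -0.0942, 0.2198]
orientation: [-0.0, 1.571, -0.001]
force: [-0.0, 0.2, -1.0]
opening: 0.0008
```

Run:
```python
from h import *
c=cp('wrist'); shot('wrist','w2'); np.savez('w2.npz',*c)
print(tool([.5588+.016,-.093,.079]).round(1), telemetry.read_state()['force'])
```

```text
[56.7  1.8  1. ] [ 0.22525518 -1.05652742 -0.04653664]
```

View pics/w2.png

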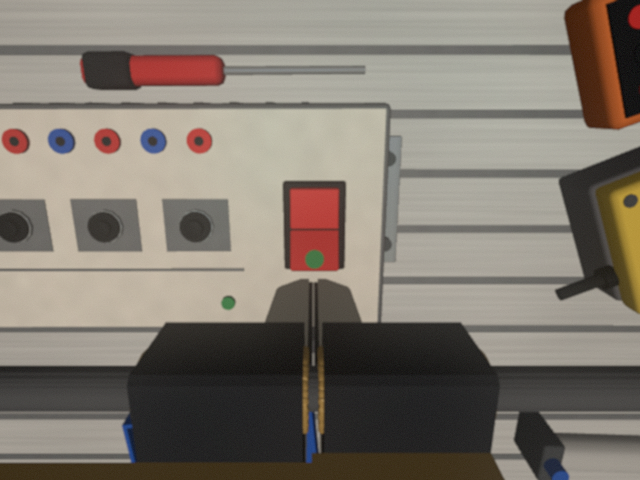

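All three breakers now look alike and are down. The rocker crease is at (315,230) and its green dot at (315,259). Next I press the rocker.

Emit:
step_arm([
  {"xyz": [35, 1, 1], "turn": [0, 0, 0], "grip": 0},
  {"xyz": [44, 1, 1], "turn": [0, 0, 0], "grip": 0},
  {"xyz": [48, 1, 1], "turn": [0, 0, 0], "grip": 0},
  {"xyz": [52, 1, 1], "turn": [0, 0, 0], "grip": 0},
  {"xyz": [55, 1, 1], "turn": [0, 0, 0], "grip": 0},
  {"xyz": [57, 1, 1], "turn": [0, 0, 0], "grip": 0},
  {"xyz": [58, 1, 1], "turn": [0, 0, 0], "grip": 0},
  {"xyz": [58, 1, 1], "turn": [0, 0, 0], "grip": 0},
])

```text
t: 5.58
tool_pos: [0.5758, -0.0933, 0.1633]
orientation: [-0.0, 1.568, -0.002]
force: [-1.5, -3.7, 8.3]
opening: 0.0005
```

Emit:
step_arm([
  {"xyz": [1, 0, 0], "turn": [0, 0, 0], "grip": 0},
  {"xyz": [2, 0, 0], "turn": [0, 0, 0], "grip": 0},
  {"xyz": [2, 0, 0], "turn": [0, 0, 0], "grip": 0},
])

```text
t: 5.95
tool_pos: [0.5759, -0.0933, 0.1631]
orientation: [-0.001, 1.568, -0.002]
force: [-9.5, -1.5, 23.0]
opening: 0.0007
```

Emit:
step_arm([
  {"xyz": [-20, 0, 0], "turn": [0, 0, 0], "grip": 0},
  {"xyz": [-80, 0, 0], "turn": [0, 0, 0], "grip": 0},
  {"xyz": [-80, 60, 0], "turn": [0, 0, 0], "grip": 0},
])

```text
t: 6.32
tool_pos: [0.5783, -0.0352, 0.2466]
orientation: [0.003, 1.56, -0.006]
force: [0.9, 0.4, -0.8]
opening: 0.0006
```

Run:
```python
from h import *
shot('wrist','w3')
```

Emit:
step_arm([
  {"xyz": [0, 60, -8], "turn": [0, 0, 0], "grip": 0},
  {"xyz": [0, 120, -16], "turn": [0, 0, 0], "grip": 0},
  {"xyz": [0, 180, -25], "turn": [0, 0, 0], "grip": 0},
  {"xyz": [0, 240, -30], "turn": [0, 0, 0], "grip": 0},
  {"xyz": [0, 270, -35], "turn": [0, 0, 0], "grip": 0},
  {"xyz": [0, 270, -35], "turn": [0, 0, 0], "grip": 0},
  {"xyz": [0, 270, -35], "turn": [0, 0, 0], "grip": 0},
])

```text
t: 7.25
tool_pos: [0.5402, 0.237, 0.2396]
orientation: [-0.0, 1.571, -0.0]
force: [-0.1, -1.4, -0.1]
opening: -0.0001
```

Run:
```python
from h import *
c=cp('wrist'); im=shot('wrist','w4'); np.savez('w4.npz',*c)
print(telemetry.read_state()['tool_pos'])
a=cv2.imread('pics/w3.png');b=cv2.imread('pics/w4.png')
cv2.imwrite('pics/w34.png',np.vstack([cv2.resize(a[100:340],(640,240))[:, :],b[:360]]))
```

```text
[0.54038479 0.23649336 0.23969765]
```

View pics/w34.png

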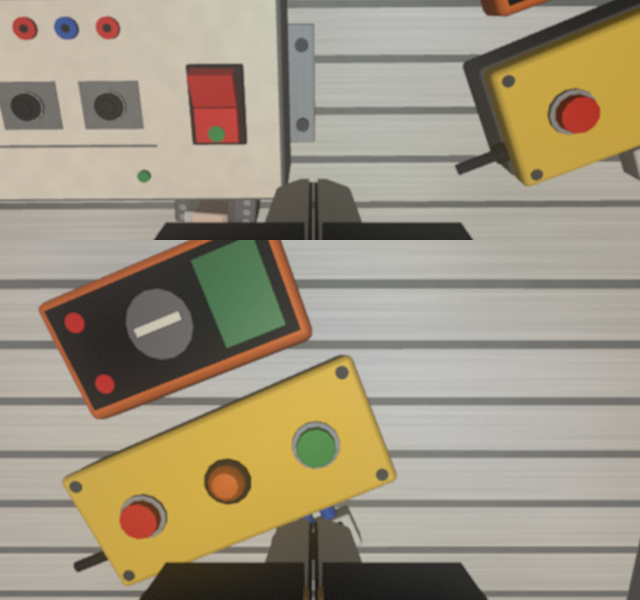

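The rocker's OFF half is now raised and shaded, and its ON half is level. The green cap is at (316,447) in the composite, i.e. row 207 in the wrist picture.

Run:
```python
from h import *
d=np.load('w4.npz'); c=[d[k] for k in d.files]
p=ray(c,316,208,.072); print(p,tool(p).round(1)); p=ray(c,316,204,.064); print(p)
```

```text
[0.52027866 0.23876081 0.072     ] [ 83.7   2.3 -20.1]
[0.51956068 0.23880789 0.064     ]
```

Emit:
step_arm([
  {"xyz": [40, 2, -20], "turn": [0, 0, 0], "grip": 0},
  {"xyz": [75, 2, -20], "turn": [0, 0, 0], "grip": 0},
  {"xyz": [80, 2, -20], "turn": [0, 0, 0], "grip": 0},
  {"xyz": [83, 2, -20], "turn": [0, 0, 0], "grip": 0},
  {"xyz": [85, 2, -20], "turn": [0, 0, 0], "grip": 0},
  {"xyz": [87, 2, -20], "turn": [0, 0, 0], "grip": 0},
  {"xyz": [89, 2, -20], "turn": [0, 0, 0], "grip": 0},
  {"xyz": [90, 2, -20], "turn": [0, 0, 0], "grip": 0},
  {"xyz": [90, 2, -20], "turn": [0, 0, 0], "grip": 0},
])

```text
t: 8.43
tool_pos: [0.5211, 0.2395, 0.1507]
orientation: [0.001, 1.568, -0.0]
force: [4.5, -0.6, 5.4]
opening: 0.0004
```

Emit:
step_arm([
  {"xyz": [1, 0, 0], "turn": [0, 0, 0], "grip": 0},
  {"xyz": [2, 0, 0], "turn": [0, 0, 0], "grip": 0},
  {"xyz": [2, 0, 0], "turn": [0, 0, 0], "grip": 0},
])

```text
t: 8.8
tool_pos: [0.5212, 0.2396, 0.1502]
orientation: [0.001, 1.568, -0.0]
force: [-2.1, -3.7, 16.7]
opening: 0.0004
```

Hard stop: 16.7 N at tip z = 66 mm. Releasing straight up.

Emit:
step_arm([
  {"xyz": [-5, 0, 0], "turn": [0, 0, 0], "grip": 0},
  {"xyz": [-15, 0, 0], "turn": [0, 0, 0], "grip": 0},
  {"xyz": [-60, 0, 0], "turn": [0, 0, 0], "grip": 0},
  {"xyz": [-120, 0, 20], "turn": [0, 0, 0], "grip": 0},
  {"xyz": [-140, 0, 20], "turn": [0, 0, 0], "grip": 0},
  {"xyz": [-140, 0, 20], "turn": [0, 0, 0], "grip": 0},
  {"xyz": [-140, 0, 20], "turn": [0, 0, 0], "grip": 0},
])

```text
t: 9.68
tool_pos: [0.5389, 0.2391, 0.2851]
orientation: [-0.0, 1.575, -0.001]
force: [0.2, -0.1, -0.4]
opening: 0.0006
```

Run:
```python
from h import *
shot('wrist','w5');shot('scene','s5')
print(telemetry.read_state()['force'])
a=cv2.imread('pics/w5.png');b=cv2.imread('pics/s5.png')
cv2.imwrite('pics/f.png',np.hstack([cv2.resize(a,(400,300)),cv2.resize(b[200:350,165:365],(400,300),interpolation=cv2.INTER_CUBIC)]))
```

```text
[0.39101219 0.04131573 0.11559654]
```

View pics/f.png

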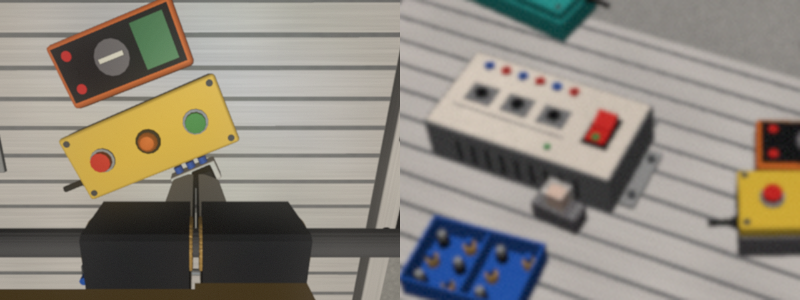

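The station stands in place with its green cap up at (195,122). All three breakers are down and the rocker is flipped to ON at (598,128). Handing in.

```bash
python3 -c "
from plant import robot; print(robot.close_job())"
```

```text
the job is handed in; nothing more can be done
None
```

I did the three presses in the order asked and handed the job in at about 9.8 s on the robot clock (limit 48 s). `close_job` reports no verdict.

| Press | Fingertip height at stop | Force at stop |
|---|---|---|
| Tripped breaker (the middle one) | 79 mm | 22 N |
| Rocker, ON end | 79 mm | 23 N |
| Green start button, then released | 66 mm | 17 N |

- **Last pictures:** all three breakers look equally low, and the rocker's ON half is level with its OFF half raised. The green cap looks sprung back. The station and the things around it in view appear not to have moved, and I did not go near the red stop button.
- **Robot:** clear of everything, with the wrist force near zero.
- **Disagreement:** the first fixes from the top and scene cameras differed by about 4–5 mm. I settled the positions with closer wrist-camera looks before pressing. No other check failed.

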